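# Step the cup turret round to the drop chute

## Task

On the vending machine's cup dispenser, gently push the turret round by its upright tabs until the tube that is full of cups stands in line with the pointer above the drop chute. Push only on the tabs, with shut fingers or the outside of the fingers; do not pinch or lift the turret, do not press on its rings, tubes or cups, and leave the loose things around it where they are.

Things in the scene. Friction and masses are not known exactly. Their poses are not given: they have to be found in the camera images.
- plinth: Fixed round white base, 236 mm across, 50 mm high; origin at the centre of its underside, on the table and on the turret's vertical axis. Its +x points level out along the sloping white drop chute (which ends 190 mm from the axis); on that side a steel index post stands 137 mm from the axis, 161 mm high, its wedge pointing to the axis.
- carousel: The whole turret that turns on the plinth (0.7 kg or so, 236 mm across over the tabs, top of the tabs 228 mm above the table). It only rests on its spindle and can be lifted off, which must not happen. Origin on the vertical axis at table height; this frame does not turn with the turret.
- magazine: Turning part, not to be pressed: two white spoked rings (208 mm across, upper top 170 mm above the table), three clear tubes (68 mm across, centres 57 mm from the axis, 120 degrees apart, mouths at 176 mm) and paper cups. Cups in the full tube stand 13 mm proud, to 189 mm; the other two tubes are empty, with dark floors. Origin on the axis at table height; +x points to the full tube.
- rotor (a joint): Turn of the turret in rad, growing anticlockwise seen from above; 0 (or any whole turn, about 6.283) is the full tube exactly at the pointer. It turns freely both ways, with a steady friction of about 0.22 N m (some 2 N at a tab), and stays where it is left.
- full_tube (a point): Centre of the mouth of the full tube, 57 mm from the axis, 176 mm above the table.
- drop_point (a point): Fixed point above the drop chute where the centre of the full tube's mouth must come, 57 mm from the axis towards the pointer, 176 mm above the table.
- tab1 (a point): Top centre of an upright white tab, 60 degrees anticlockwise of the full tube seen from above: a plate 12 mm thick along the turning direction, 34 mm long radially (84 to 118 mm from the axis), standing on the upper ring's rim (170 mm) up to 228 mm above the table. Its flat faces are pushed sideways, either way.
- tab2 (a point): Top centre of an upright white tab, 180 degrees anticlockwise of the full tube seen from above: a plate 12 mm thick along the turning direction, 34 mm long radially (84 to 118 mm from the axis), standing on the upper ring's rim (170 mm) up to 228 mm above the table. Its flat faces are pushed sideways, either way.
- tab3 (a point): Top centre of an upright white tab, 300 degrees anticlockwise of the full tube seen from above: a plate 12 mm thick along the turning direction, 34 mm long radially (84 to 118 mm from the axis), standing on the upper ring's rim (170 mm) up to 228 mm above the table. Its flat faces are pushed sideways, either way.
- spare_cups: Loose stack of paper cups, 61 mm across, 111 mm high, a bystander; origin at the centre of its underside.
- tub: Loose round white food tub, 94 mm across, 57 mm high, a bystander; origin at the centre of its underside.
- canister: Loose white canister with a black cap, 68 mm across, 120 mm high, a bystander; origin at the centre of its underside.

How it is judged:
By the outcome, as a careful person would: the job done as asked, in the order asked, and still so for the second after the job is handed in, with the robot touching nothing.
It also fails if it takes over 48 s, if anything falls off the work surface, if the arm or the gripper's body presses on something with over 40 N, if the wrist force passes 120 N, or if a joint passes its speed limit or range.

## Robot

A 7-joint arm with a two-finger parallel gripper is mounted at the origin on the work surface. World frame = base frame: x ahead of the robot, y to its left, z up, the work surface at z = 0. Lengths are in mm, angles in rad, forces in N, time in s.
With the tool pointing down it reaches from about 400 to 850 mm from the base axis. Payload 4.4 kg.
Tool frame: the origin (TCP) lies between the finger pads; the fingertips stand 22 mm ahead of it and the grasp point (between the pads) lies 3 mm ahead of it; z points along the fingers, y is the direction in which the jaws open and shut (so a half turn about z gives the same grasp; the last joint's range is limited). The gripper opens to 94 mm and grips with 3 to 60 N. Pads are 16 mm wide; open, the fingers measure 119 mm over their backs; the gripper's body (75 mm by 177 mm) begins 78 mm behind the grasp point.
Start: joints at [-0.066, 0.628, 0.038, 1.517, -0.027, 0.996, -0.02], TCP at [650.014, 0.027, 227.478] pointing down, gripper open.
Joint ranges: [-3.06, 3.06], [-0.37, 2.12], [-1.25, 1.32], [0.18, 2.47], [-1.1, 4.24], [0.23, 1.98], [-2.94, 2.94]. Speed limits (rad/s): [2.57, 2.57, 3.14, 3.14, 3.14, 3.14, 3.14].

## Interface

Orientations are given as a unit quaternion [x, y, z, w].
In Python, from plant import arm gives the robot as it stands. The module is installed in compiled form; this text tells all that it offers.
- The arm moves only by the tool step_arm, never from a script. Its argument "deltas" is a list of rows, each a list of 3 entries, a list of its own where there are three numbers: the turn, a rotation vector about the tool's x, y, z in degrees, then the shift along the tool's x, y, z in cm, then the closure, from 0 (fully open) to 1 (shut). A call has 1 to 20 rows; each row shifts and turns the commanded pose from where the row before left it, along the tool's axes as they then stand; what a row does not reach is not made up. A row lasts 1/8 s, in which the tool goes at most 62.5 mm and 10.7 degrees, less where a joint would pass 70% of its speed; a pose out of reach is approached as far as the arm can. A call is refused whole if a number of a shift passes 6.25 or a number of a turn 10.7, either way. A call with a gripper value outside its range is refused whole. The fingers move at their own pace and stop on an object; the grip force is fixed at half the most. Time passes only in rows, so rows that do not move let the fingers close. It gives the time, the measured TCP pose, the force and the opening at its end, in the units of the state.
- arm.observe(): the state, without advancing time (a new reading comes with each control period).
- arm.camera(name): name is "scene" or "side" or "wrist"; returns a dict with "image" (420x560x3 uint8, blue, green, red), "camera_matrix" (3x3 intrinsics, pixels), "world_to_cam" (4x4, takes a point from world to camera coordinates). Camera axes: x right, y up, looking along -z (the intrinsics and any distortion apply to the point x, -y, -z); pixel columns grow to the right and rows downward; lengths in mm; the calibration is good to about 2 mm. A picture is of the moment at which its call begins. There is no depth.
- arm.finish_job(): hands the job in, once; it reports no verdict.
The state is a dict: "time": time; "joint_pos": joint angles; "qd": joint speeds; "tau": joint torques, N m; "ee_pos": TCP position; "orientation": TCP orientation; "ft_force": force on the tool from outside, world axes, zero at the start; "wrist_torque": the same for the moment, N m; "grip_width": finger opening in mm.
Only numpy, scipy, OpenCV 4.12 (cv2) and the standard library are available. Lean on these libraries where they do the work, as an engineer would, in place of code of your own. Each camera call takes 0.05 s, during which the arm holds its last target.

## Working session

There is one attempt and no reset: what is moved stays moved. The work goes in short steps, Python scripts to look and compute and a tool call to move; the robot and the scene stay as the last step left them, time stands still between calls to the robot, and variables do not carry over. Pictures are saved under pics/ and viewed, and the job is handed in when it is done.

Besides the shell and the picture viewer there is one more tool, called after "Emit:" by a JSON object that holds its "name" and its "arguments". step_arm: Moves the arm, as the interface text tells. Its arguments: {"type":"object","properties":{"deltas":{"type":"array","items":{"type":"array"}}},"required":["deltas"]}

```bash
mkdir -p pics; python3 - <<'E'
from plant import arm
import cv2,numpy as np
s=arm.observe();print(s)
for n in ["scene","side","wrist"]:
    c=arm.camera(n);cv2.imwrite(f"pics/{n}0.png",c["image"]);np.savez(f"{n}0.npz",K=c["camera_matrix"],T=c["world_to_cam"]);print(n,c["camera_matrix"].round(1).tolist(),c["world_to_cam"].round(3).tolist(),[k for k in c])
E
```

```text
{'time': 0.0, 'joint_pos': array([-0.06582434,  0.62934293,  0.03845976,  1.51833189, -0.02697953,
        0.99626667, -0.02003939]), 'qd': array([-0.00023075,  0.00129514,  0.00156118,  0.00039611, -0.00103425,
        0.00133072,  0.00054156]), 'tau': array([ 1.05774864e-04, -5.49729431e+01,  1.14371493e+00, -1.86633307e+01,
       -5.21096285e-02,  2.37884105e-02,  1.36332897e-04]), 'ee_pos': array([6.49399516e+02, 2.92714880e-02, 2.26568026e+02]), 'orientation': array([ 7.07112674e-01,  7.07100297e-01, -6.64822436e-04, -6.28948575e-04]), 'ft_force': array([ 0.25253016, -1.17426765, -0.09624065]), 'wrist_torque': array([ 0.09907058, -0.02099043,  0.03429661]), 'grip_width': 94.17122117480822}
scene [[404.0, 0.0, 276.8], [0.0, 404.0, 210.8], [0.0, 0.0, 1.0]] [[-0.507, 0.862, -0.007, 278.635], [-0.736, -0.429, 0.523, 362.594], [0.448, 0.27, 0.852, -1356.422], [0.0, 0.0, 0.0, 1.0]] ['image', 'camera_matrix', 'world_to_cam']
side [[463.5, 0.0, 282.3], [0.0, 463.5, 212.0], [0.0, 0.0, 1.0]] [[-0.847, -0.531, -0.002, 515.617], [0.358, -0.574, 0.736, -298.751], [-0.392, 0.623, 0.676, -1004.549], [0.0, 0.0, 0.0, 1.0]] ['image', 'camera_matrix', 'world_to_cam']
wrist [[319.0, 0.0, 275.4], [0.0, 319.0, 205.5], [0.0, 0.0, 1.0]] [[1.0, -0.001, -0.001, -650.166], [0.0, 0.968, -0.25, 25.019], [0.001, 0.25, 0.968, -390.143], [0.0, 0.0, 0.0, 1.0]] ['image', 'camera_matrix', 'world_to_cam']
```

View pics/scene0.png

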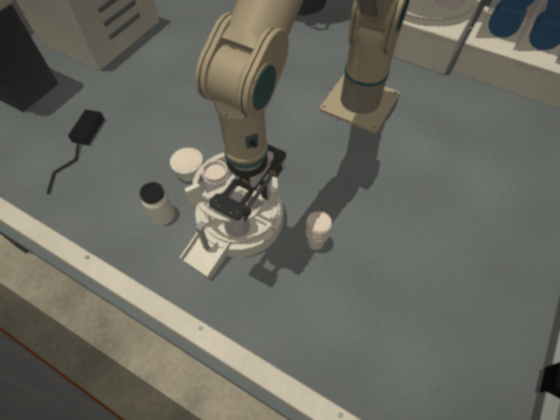

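View pics/side0.png

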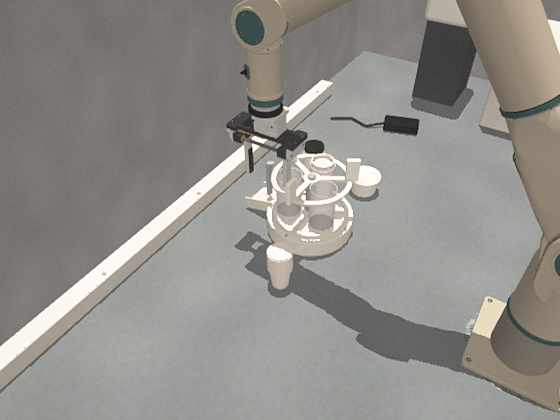

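View pics/wrist0.png

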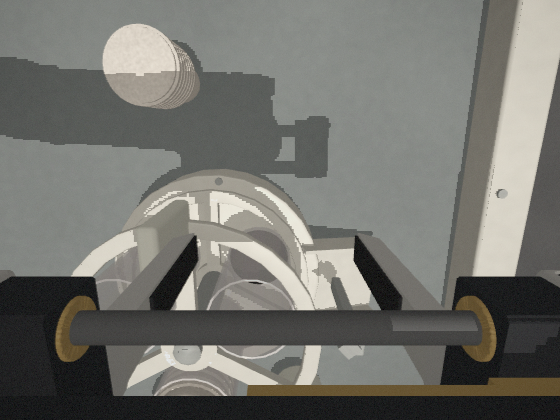

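The full tube (cups) is on the left and far side in the scene view, at about pixel (215,172). The chute points to about (205,255). The open fingers hang over the turret, so I'll raise straight up for a clear view.

Emit:
{"name": "step_arm", "arguments": {"deltas": [[[0, 0, 0], [0, 0, -4], 0], [[0, 0, 0], [0, 0, -5], 0], [[0, 0, 0], [0, 0, -5], 0], [[0, 0, 0], [0, 0, -4], 0], [[0, 0, 0], [0, 0, 0], 1], [[0, 0, 0], [0, 0, 0], 1]]}}

```text
time: 0.9
ee_pos: [649.4, 0.0, 406.3]
orientation: [0.707, 0.707, -0.001, -0.001]
ft_force: [-0.1, -0.7, -0.6]
grip_width: 77.3
```

```bash
cat > h.py <<'E'
from plant import arm
import cv2,numpy as np
def snap(tag,names=("scene","side","wrist")):
    for n in names:
        c=arm.camera(n);cv2.imwrite(f"pics/{n}{tag}.png",c["image"]);np.savez(f"{n}{tag}.npz",K=c["camera_matrix"],T=c["world_to_cam"])
def proj(f,P):
    d=np.load(f);P=np.atleast_2d(P);q=(d["T"][:3,:3]@P.T).T+d["T"][:3,3]
    return (q[:,0]/-q[:,2]*d["K"][0,0]+d["K"][0,2]), (-q[:,1]/-q[:,2]*d["K"][1,1]+d["K"][1,2])
def back(f,u,v,z):
    d=np.load(f);K=d["K"];R=d["T"][:3,:3];t=d["T"][:3,3]
    r=R.T@np.array([(u-K[0,2])/K[0,0],-(v-K[1,2])/K[1,1],-1]);c=-R.T@t
    return c+r*(z-c[2])/r[2]
def crop(src,dst,x0,y0,x1,y1):
    im=cv2.imread(src)[y0:y1,x0:x1];k=min(800/(x1-x0),600/(y1-y0));cv2.imwrite(dst,cv2.resize(im,None,fx=k,fy=k,interpolation=cv2.INTER_CUBIC));print("scale",k)
E
python3 - <<'E'
from h import *
s=arm.observe();print(s['time'],s['ee_pos'],s['ft_force'],s['grip_width'])
snap("1")
crop("pics/scene1.png","pics/sc1.png",120,120,360,300)
crop("pics/side1.png","pics/sd1.png",220,120,400,300)
E
```

```text
0.9 [6.49435949e+02 3.38579222e-02 4.06285553e+02] [-0.07888097 -0.67654146 -0.62627317] 77.34959120188105
scale 3.3333333333333335
scale 3.3333333333333335
```

View pics/sc1.png

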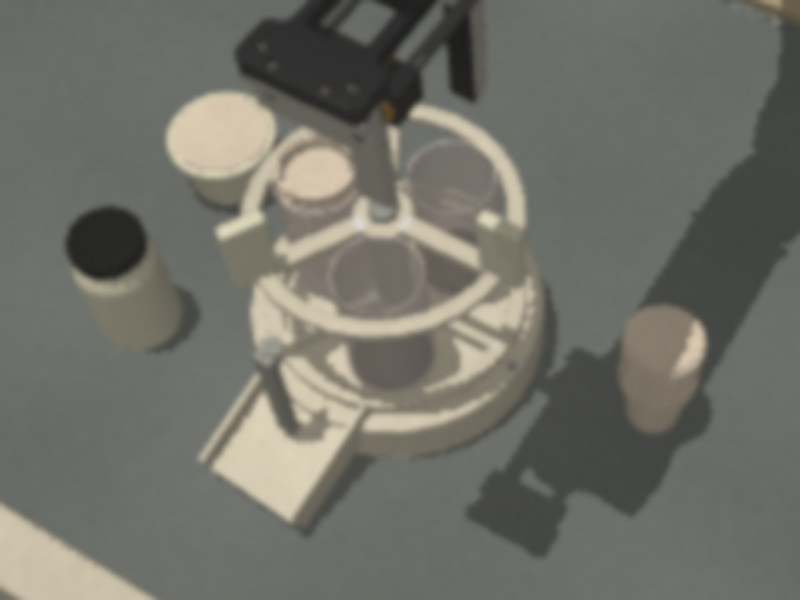

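View pics/sd1.png

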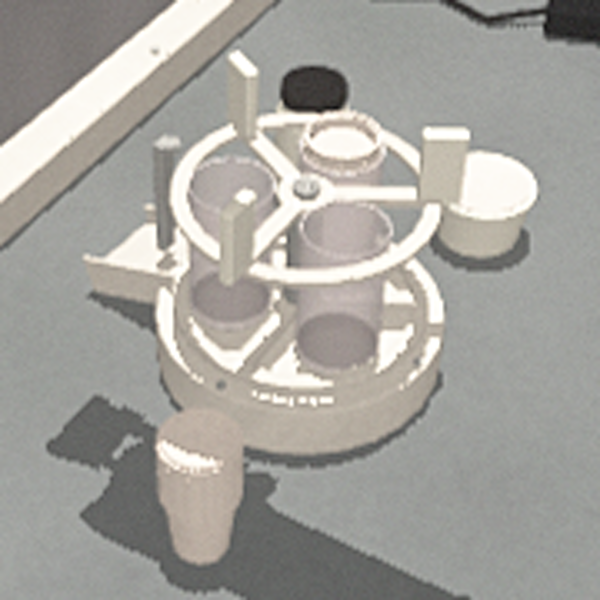

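View pics/wrist1.png

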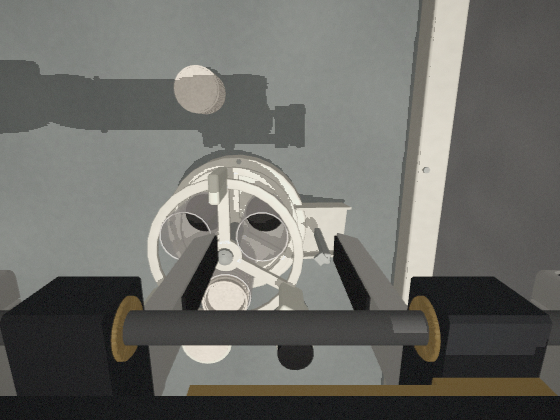

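The side view shows everything: three tab tops at crop (242,67), (445,134) and (242,198), the post top at (167,142), and the cups at (343,133). I'll fit a model to these and to the scene-view points.

```bash
cat > fit.py <<'E'
from h import *
from scipy.optimize import least_squares
def pol(c,r,a,z): return [c[0]+r*np.cos(a),c[1]+r*np.sin(a),z]
def model(p):
    cx,cy,ch,ro=p; c=(cx,cy); f=ch+ro; D=np.deg2rad
    return {"t1":pol(c,101,f+D(60),228),"t2":pol(c,101,f+D(180),228),"t3":pol(c,101,f+D(300),228),"post":pol(c,137,ch,161),
      "cup":pol(c,57,f,189),"e1":pol(c,57,f+D(120),176),"e2":pol(c,57,f+D(240),176)}
def fit(obs,p0):
    def res(p):
        m=model(p);r=[]
        for f,k,u,v in obs:
            a,b=proj(f,m[k]);r+=[a[0]-u,b[0]-v]
        return r
    s=least_squares(res,p0,loss="soft_l1");return s.x,np.array(res(s.x)).reshape(-1,2)
E
python3 - <<'E'
from fit import *
S=lambda k,x,y:("side1.npz",k,220+x/3.3333-.35,120+y/3.3333-.35)
C=lambda k,x,y:("scene1.npz",k,120+x/3.3333-.35,120+y/3.3333-.35)
# identify rough: back project
for o in [S('A',242,67),S('B',445,134),S('C',242,198)]: print(o[1],back(o[0],o[2],o[3],228))
print('cup',back(*[S('x',343,135)[i] for i in (0,2,3)],189),'post',back(*[S('x',167,142)[i] for i in (0,2,3)],161))
print('cupC',back(*[C('x',316,174)[i] for i in (0,2,3)],189),'postC',back(*[C('x',268,350)[i] for i in (0,2,3)],161))
for o in [C('A',241,224),C('C',502,228)]: print(o[1],back(o[0],o[2],o[3],228))
E
```

```text
A [ 664.55818167 -139.22538759  228.        ]
B [ 492.91841703 -142.94183459  228.        ]
C [5.80356441e+02 5.31191068e-02 2.28000000e+02]
cup [ 579.34691535 -150.52267321  189.        ] post [ 711.49563039 -102.27494609  161.        ]
cupC [ 587.03322058 -150.85065443  189.        ] postC [ 712.64751481 -107.71896962  161.        ]
A [ 668.13894892 -148.61738872  228.        ]
C [582.91627932   4.32671726 228.        ]
```

```bash
python3 - <<'E'
from fit import *
S=lambda k,x,y:("side1.npz",k,220+x/3.3333-.35,120+y/3.3333-.35)
C=lambda k,x,y:("scene1.npz",k,120+x/3.3333-.35,120+y/3.3333-.35)
obs=[S('t1',243,67),S('t3',445,134),S('t2',242,197),S('cup',343,135),S('post',167,142),S('e1',233,190),S('e2',346,230),
 C('t1',241,224),C('t2',503,225),C('cup',316,174),C('post',268,350),C('e2',453,178),C('e1',377,276)]
p,r=fit(obs,[580,-95,-.1,-1.5]);print(p,np.rad2deg(p[2:]));
for o,x in zip(obs,r):print(o[:2],x.round(1))
# overlay on side full crop
for n,b in (("side",(220,120,400,300)),("scene",(120,120,300,300))):
  im=cv2.imread(f"pics/{n}1.png");im=cv2.resize(im[b[1]:b[3],b[0]:b[2]],None,fx=3.3333,fy=3.3333,interpolation=cv2.INTER_CUBIC)
  def dr(P,col):
    u,v=proj(f"{n}1.npz",np.array(P));u=(u+.5-b[0])*3.3333-.5;v=(v+.5-b[1])*3.3333-.5
    cv2.polylines(im,[np.stack([u,v],1).round().astype(int)],False,col,1)
  t=np.linspace(0,2*np.pi,90)
  for R,z in((104,170),(118,50),(118,0)): dr([[p[0]+R*np.cos(a),p[1]+R*np.sin(a),z] for a in t],(0,0,255))
  f=p[2]+p[3]
  for k in range(3):
    a=f+k*2*np.pi/3; dr([[p[0]+57*np.cos(a)+34*np.cos(q),p[1]+57*np.sin(a)+34*np.sin(q),176] for q in t],(255,0,0))
    a+=np.pi/3;e=np.array([np.cos(a),np.sin(a)]);g=np.array([-e[1],e[0]])
    for z in(228,170):dr([[*(p[:2]+e*x+g*y),z] for x,y in((84,-6),(118,-6),(118,6),(84,6),(84,-6))],(0,160,0))
  e=np.array([np.cos(p[2]),np.sin(p[2])]);dr([[*(p[:2]+e*118),50],[*(p[:2]+e*190),20]],(255,0,255));dr([[*(p[:2]+e*137),0],[*(p[:2]+e*137),161]],(255,0,255))
  cv2.imwrite(f"pics/ov_{n}1.png",im)
E
```

```text
[ 5.80331054e+02 -9.67810520e+01 -7.04392510e-02 -1.49871834e+00] [ -4.0358718  -85.87023532]
('side1.npz', 't1') [ 0.2 -1.8]
('side1.npz', 't3') [ 0.8 -0.9]
('side1.npz', 't2') [-0.9  1.3]
('side1.npz', 'cup') [ 0.2 -0.8]
('side1.npz', 'post') [-0.9 -1.4]
('side1.npz', 'e1') [-0.3 -2.2]
('side1.npz', 'e2') [ 0.2 -1.1]
('scene1.npz', 't1') [0.6 0.2]
('scene1.npz', 't2') [0.3 0. ]
('scene1.npz', 'cup') [ 0.6 -2.4]
('scene1.npz', 'post') [-0.7  1.7]
('scene1.npz', 'e2') [ 0.6 -0.3]
('scene1.npz', 'e1') [ 1.  -0.3]
```

View pics/ov_side1.png

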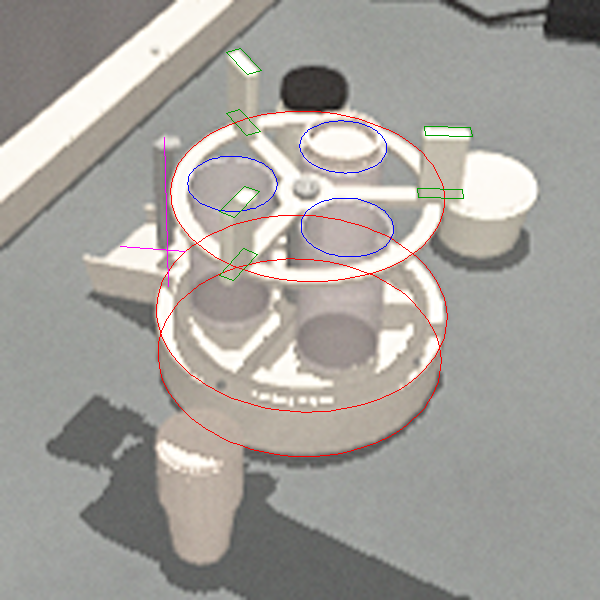

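View pics/ov_scene1.png

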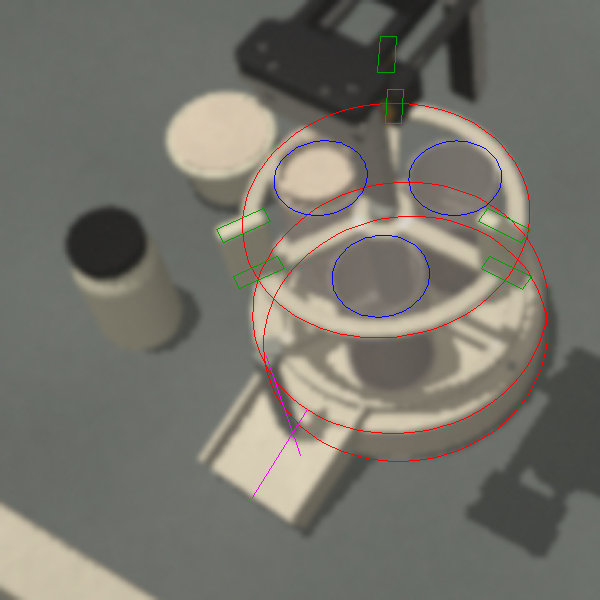

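The fit agrees in both views: axis at (580,-97), pointer at about -4°, full tube at about -90°, so rotor is about -86°. I'll push tab2, which stands at 90° in world, anticlockwise with shut fingers. First the fingers go beside it, tips at about 198 mm, above the cups and ring.

Emit:
{"name": "step_arm", "arguments": {"deltas": [[[0, 0, 0], [0.2, -2, 0], 1], [[0, 0, 0], [0.2, -1.7, 0], 1], [[0, 0, 0], [0, 0, 0], 1], [[0, 0, 0], [0, 0, 0], 1], [[0, 0, 0], [0, 0, 3], 1], [[0, 0, 0], [0, 0, 3], 1], [[0, 0, 0], [0, 0, 3], 1], [[0, 0, 0], [0, 0, 2], 1], [[0, 0, 0], [0, 0, 1], 1], [[0, 0, 0], [0, 0, 0], 1]]}}

```text
time: 2.3
ee_pos: [613.1, 4.0, 286.8]
orientation: [0.707, 0.707, -0.0, -0.0]
ft_force: [0.1, 0.1, -0.7]
grip_width: 0.5
```

```bash
python3 - <<'E'
from h import *
snap("2")
crop("pics/side2.png","pics/sd2.png",220,120,400,300)
E
```

```text
scale 3.3333333333333335
```

View pics/sd2.png

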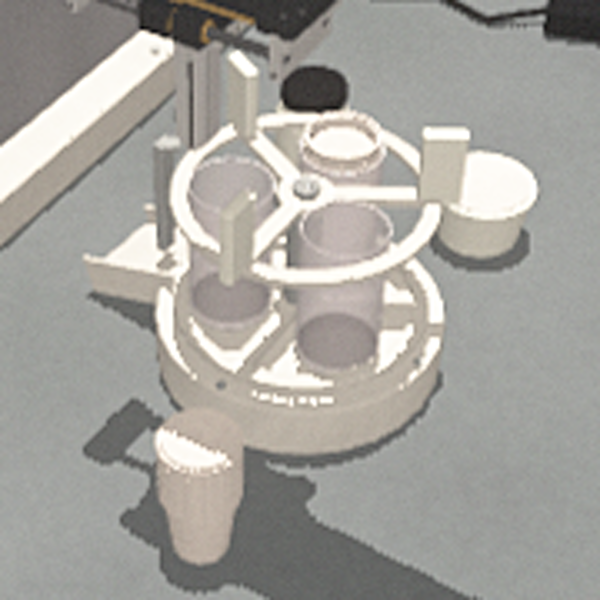

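View pics/wrist2.png

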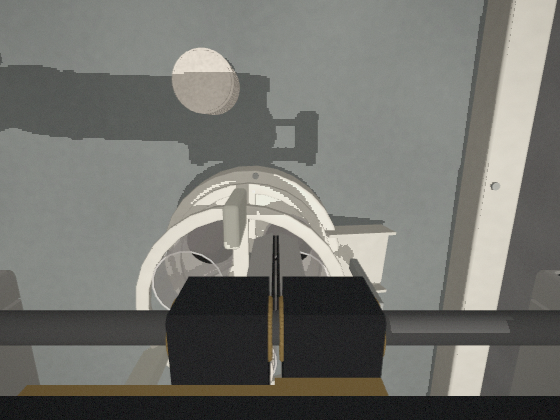

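The shut fingers hang over the ring, to the chute side of tab2 and clear of it (tip at wrist (275,237), tab2 top at (233,200)). Descending beside it.

Emit:
{"name": "step_arm", "arguments": {"deltas": [[[0, 0, 0], [0, 0, 2], 1], [[0, 0, 0], [0, 0, 2], 1], [[0, 0, 0], [0, 0, 1.5], 1], [[0, 0, 0], [0, 0, 1], 1], [[0, 0, 0], [0, 0, 0], 1]]}}

```text
time: 3.08
ee_pos: [612.8, 4.0, 222.1]
orientation: [0.707, 0.707, -0.0, -0.0]
ft_force: [0.3, -0.5, -0.0]
grip_width: 0.6
```

```bash
python3 - <<'E'
from h import *
snap("3")
crop("pics/side3.png","pics/sd3.png",220,120,400,300)
p=arm.observe()['ee_pos'];u,v=proj("side3.npz",p+[0,0,-22]);print(p,(u+.5-220)*3.333,(v+.5-120)*3.333)
# per-row steps
for d in (1,2,4):
  a=np.deg2rad(d);X,Y=101,18.5
  # tool x radial, y = -tangential ; rotate acw by a in (radial,tang)
  r,t=X,-Y
  r2,t2=r*np.cos(a)-t*np.sin(a),r*np.sin(a)+t*np.cos(a)
  print(d,"shift x",r2-r,"y",-(t2-t))
E
```

```text
scale 3.3333333333333335
[613.56426      4.02045544 223.16817971] [199.471928] [215.51908188]
1 shift x 0.3074867298852695 y -1.7655106897723947
2 shift x 0.5841142179249346 y -3.5361188670993258
4 shift x 1.0444638405085556 y -7.090468918349909
```

View pics/sd3.png

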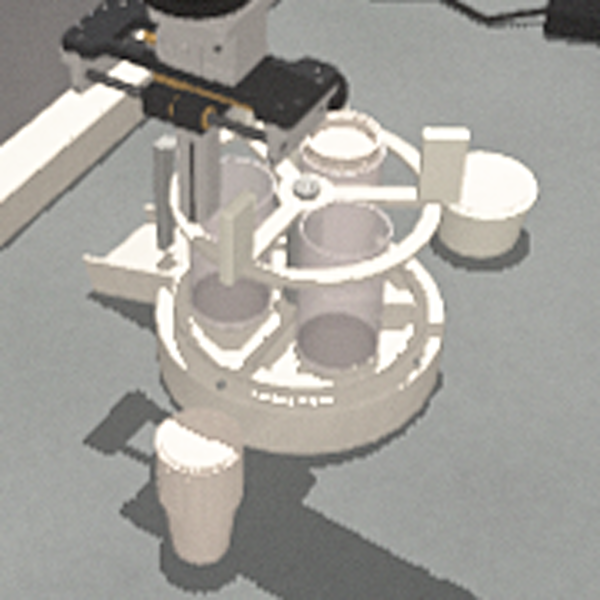

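The fingers stand just beside tab2, with tips below its top and above the ring. Creeping up to contact.

Emit:
{"name": "step_arm", "arguments": {"deltas": [[[0, 0, 0], [0, -0.2, 0], 1], [[0, 0, 0], [0, -0.2, 0], 1], [[0, 0, 0], [0, -0.2, 0], 1], [[0, 0, 0], [0, -0.2, 0], 1], [[0, 0, 0], [0, -0.2, 0], 1], [[0, 0, 0], [0, -0.2, 0], 1], [[0, 0, 0], [0, -0.2, 0], 1], [[0, 0, 0], [0, 0, 0], 1]]}}

```text
time: 4.22
ee_pos: [599.4, 4.0, 222.6]
orientation: [0.707, 0.707, 0.0, 0.0]
ft_force: [2.3, 0.3, -1.4]
grip_width: 0.6
```

Contact is felt (2.3 N in +x, as the friction figure predicts). Sweeping round at 2° per row, fingers turning with the tab.

Emit:
{"name": "step_arm", "arguments": {"deltas": [[[0, 0, -1], [0.03, -0.18, 0], 1], [[0, 0, -1], [0.03, -0.18, 0], 1], [[0, 0, -2], [0.06, -0.35, 0], 1], [[0, 0, -2], [0.06, -0.35, 0], 1], [[0, 0, -2], [0.06, -0.35, 0], 1], [[0, 0, -2], [0.06, -0.35, 0], 1], [[0, 0, -2], [0.06, -0.35, 0], 1], [[0, 0, -2], [0.06, -0.35, 0], 1], [[0, 0, -2], [0.06, -0.35, 0], 1], [[0, 0, -2], [0.06, -0.35, 0], 1], [[0, 0, -1], [0.03, -0.18, 0], 1], [[0, 0, -1], [0.03, -0.18, 0], 1]]}}

```text
time: 5.72
ee_pos: [563.5, 4.3, 222.5]
orientation: [0.573, 0.819, 0.0, 0.0]
ft_force: [1.9, -1.0, -0.2]
grip_width: 0.4
```

```bash
cat > st.py <<'E'
from h import *
from scipy.spatial.transform import Rotation as R
s=arm.observe();M=R.from_quat(s['orientation']).as_matrix()
d=M.T@(s['ee_pos']-[580.3,-96.8,0]);yaw=np.degrees(np.arctan2(M[1,0],M[0,0]))
print(s['time'],s['ee_pos'].round(1),"toolframe rel axis",d.round(1),"yaw of tool x",yaw.round(2),"tilt",M[:,2].round(3),"q",s['joint_pos'].round(2),s['ft_force'].round(1))
E
python3 st.py; python3 - <<'E'
from h import *
snap("4",("side",))
crop("pics/side4.png","pics/sd4.png",220,120,400,300)
E
```

```text
5.725 [563.5   4.3 222.5] toolframe rel axis [ 100.8   19.  -222.5] yaw of tool x 110.06 tilt [ 0.  0. -1.] q [-0.02  0.51 -0.06  1.77  0.04  0.87  0.25] [ 1.9 -1.  -0.2]
scale 3.3333333333333335
```

View pics/sd4.png

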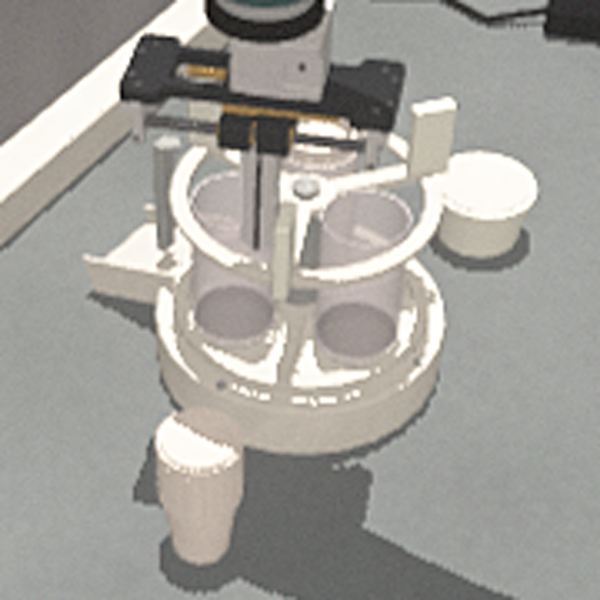

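The turret turned 20° with the tab, and the tool stays right in the axis frame (100.8, 19). Continuing.

Emit:
{"name": "step_arm", "arguments": {"deltas": [[[0, 0, -1], [0.03, -0.18, 0], 1], [[0, 0, -2], [0.06, -0.35, 0], 1], [[0, 0, -2], [0.06, -0.35, 0], 1], [[0, 0, -2], [0.06, -0.35, 0], 1], [[0, 0, -2], [0.06, -0.35, 0], 1], [[0, 0, -2], [0.06, -0.35, 0], 1], [[0, 0, -2], [0.06, -0.35, 0], 1], [[0, 0, -2], [0.06, -0.35, 0], 1], [[0, 0, -2], [0.06, -0.35, 0], 1], [[0, 0, -2], [0.06, -0.35, 0], 1], [[0, 0, -2], [0.06, -0.35, 0], 1], [[0, 0, -2], [0.06, -0.35, 0], 1], [[0, 0, -2], [0.06, -0.35, 0], 1], [[0, 0, -2], [0.06, -0.35, 0], 1], [[0, 0, -2], [0.06, -0.35, 0], 1], [[0, 0, -2], [0.06, -0.35, 0], 1], [[0, 0, -2], [0.06, -0.35, 0], 1], [[0, 0, -2], [0.06, -0.35, 0], 1], [[0, 0, -2], [0.06, -0.35, 0], 1], [[0, 0, -1], [0.03, -0.18, 0], 1]]}}

```text
time: 8.28
ee_pos: [504.8, -27.2, 222.5]
orientation: [0.275, 0.961, 0.0, -0.0]
ft_force: [1.9, 1.2, 1.0]
grip_width: -0.2
```

```bash
python3 st.py; python3 - <<'E'
from h import *
snap("5",("side",))
crop("pics/side5.png","pics/sd5.png",220,120,400,300)
E
```

```text
8.275 [504.8 -27.2 222.5] toolframe rel axis [ 101.    19.1 -222.4] yaw of tool x 148.07 tilt [-0.  0. -1.] q [ 0.18  0.44 -0.25  1.91  0.15  0.81  0.86] [1.9 1.2 1. ]
scale 3.3333333333333335
```

View pics/sd5.png

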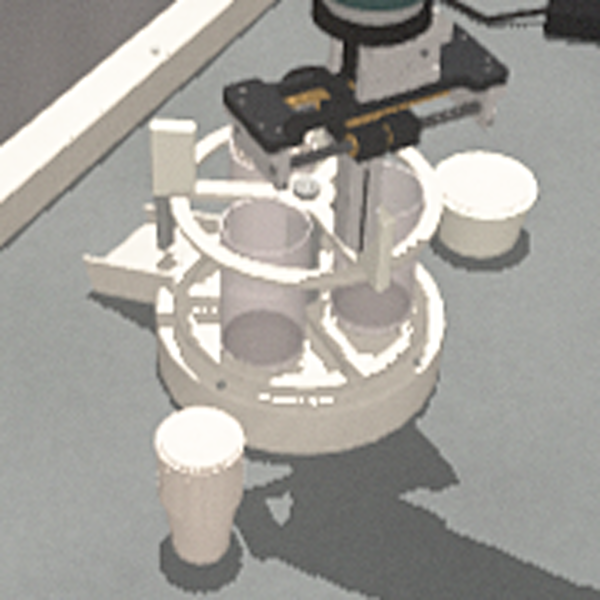

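Emit:
{"name": "step_arm", "arguments": {"deltas": [[[0, 0, -2], [0.06, -0.35, 0], 1], [[0, 0, -2], [0.06, -0.35, 0], 1], [[0, 0, -2], [0.06, -0.35, 0], 1], [[0, 0, -2], [0.06, -0.35, 0], 1], [[0, 0, -2], [0.06, -0.35, 0], 1], [[0, 0, -2], [0.06, -0.35, 0], 1], [[0, 0, -2], [0.06, -0.35, 0], 1], [[0, 0, -2], [0.06, -0.35, 0], 1], [[0, 0, -2], [0.06, -0.35, 0], 1], [[0, 0, -2], [0.06, -0.35, 0], 1], [[0, 0, -1], [0.03, -0.18, 0], 1], [[0, 0, -1], [0.03, -0.18, 0], 1], [[0, 0, 0], [0, 0, 0], 1]]}}

```text
time: 9.95
ee_pos: [484.4, -60.5, 222.3]
orientation: [0.087, 0.996, -0.0, -0.0]
ft_force: [-1.0, 1.3, 0.8]
grip_width: 0.4
```

```bash
python3 st.py; python3 - <<'E'
from h import *
snap("6")
crop("pics/side6.png","pics/sd6.png",220,120,400,300)
crop("pics/scene6.png","pics/sc6.png",150,120,310,280)
E
```

```text
9.95 [484.4 -60.5 222.3] toolframe rel axis [ 100.8   19.  -222.3] yaw of tool x 170.0 tilt [-0.001 -0.    -1.   ] q [ 0.32  0.42 -0.35  1.96  0.2   0.8   1.25] [-1.   1.3  0.8]
scale 3.3333333333333335
scale 3.75
```

View pics/sd6.png

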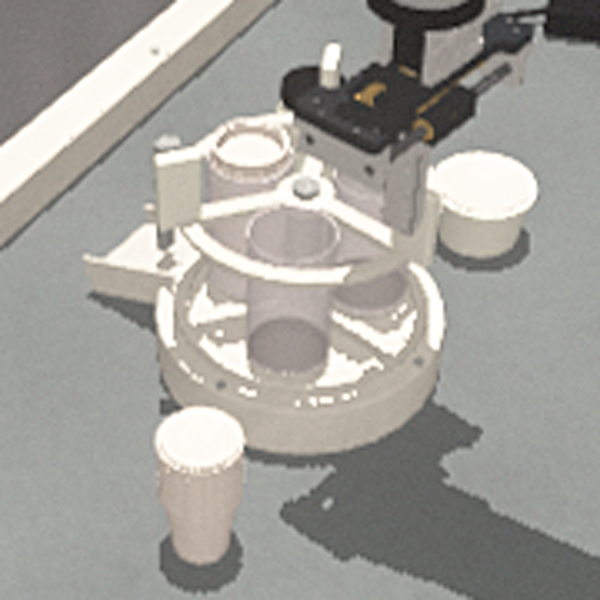

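View pics/sc6.png

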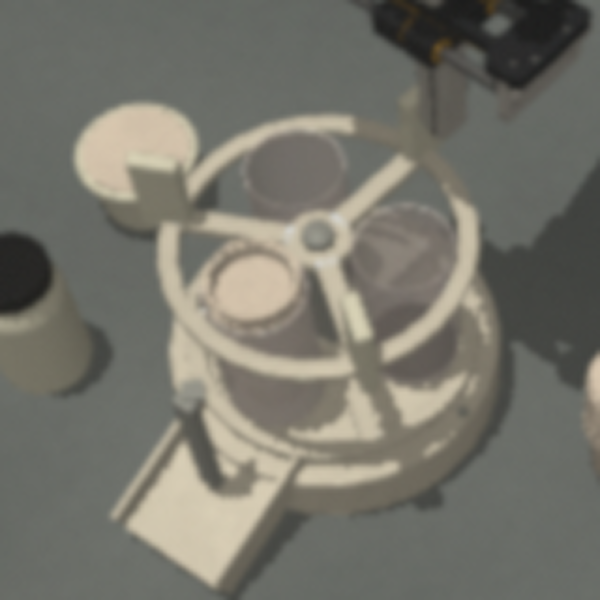

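View pics/wrist6.png

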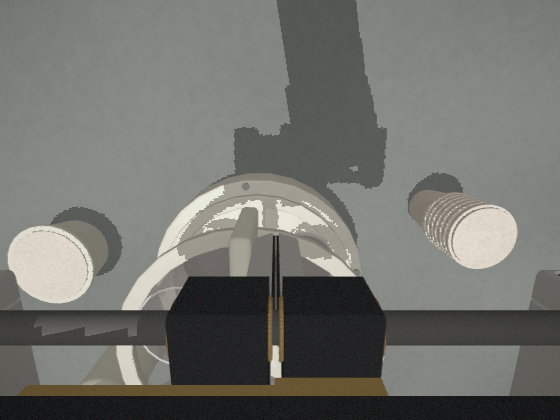

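Tab2 is now at about 170°; the cups lie near the pointer but a few degrees short (scene crop: hub (318,236), cups (252,287), post top (190,393)). I need larger crops to measure the rest.

```bash
python3 - <<'E'
from h import *
crop("pics/side6.png","pics/sd6b.png",240,125,360,215)
crop("pics/scene6.png","pics/sc6b.png",170,145,290,235)
crop("pics/scene6.png","pics/sc6c.png",160,200,280,290)
E
```

```text
scale 6.666666666666667
scale 6.666666666666667
scale 6.666666666666667
```

View pics/sd6b.png

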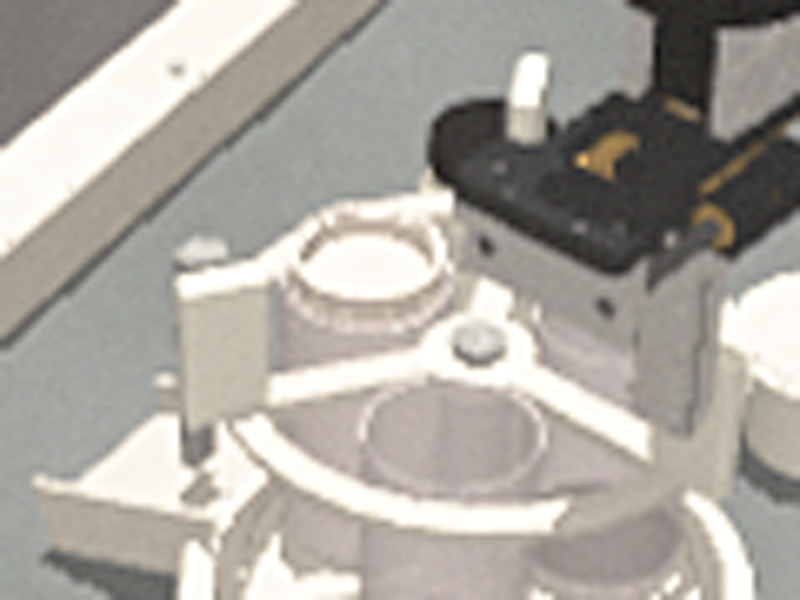

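View pics/sc6b.png

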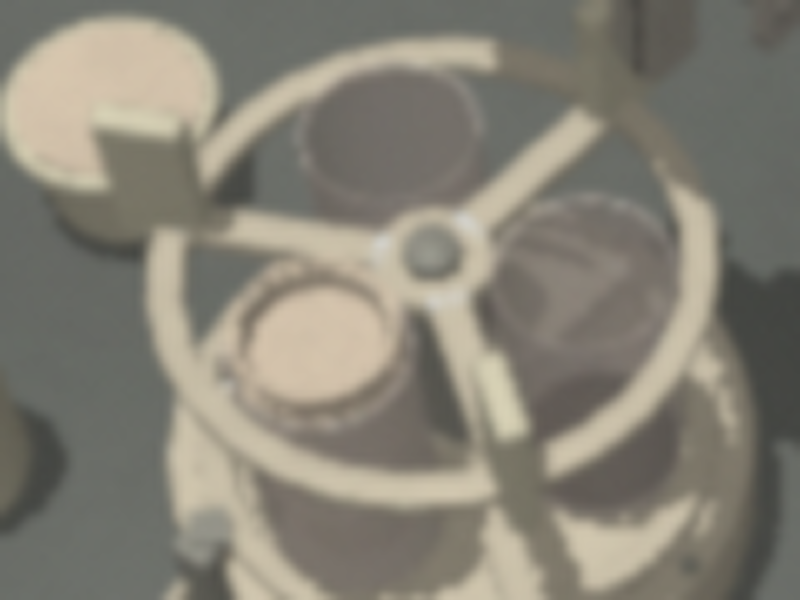

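View pics/sc6c.png

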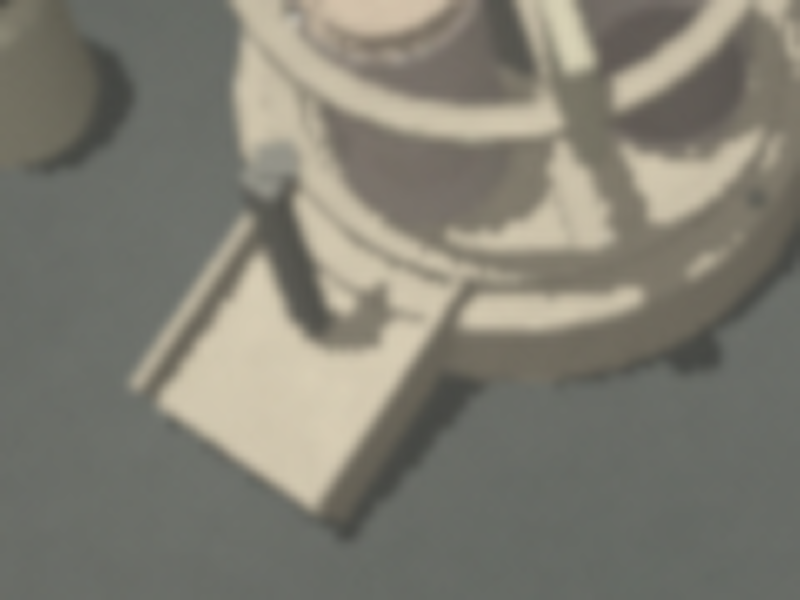

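```bash
cat > fit6.py <<'E'
from fit import *
k=6.6667
def S6(n,x,y):return("side6.npz",n,240+(x+.5)/k-.5,125+(y+.5)/k-.5)
def C6(n,x,y):return("scene6.npz",n,170+(x+.5)/k-.5,145+(y+.5)/k-.5)
S=lambda n,x,y:("side1.npz",n,220+x/3.3333-.35,120+y/3.3333-.35)
C=lambda n,x,y:("scene1.npz",n,120+x/3.3333-.35,120+y/3.3333-.35)
obs1=[S('t1',243,67),S('t3',445,134),S('t2',242,197),S('cup',343,135),S('post',167,142),S('e1',233,185),S('e2',346,230),S('hub',307,187),
 C('t1',241,224),C('t2',503,225),C('cup',316,174),C('post',268,350),C('e2',453,178),C('e1',377,276)]
obs2=[S6('t1',235,272),S6('t3',531,68),S6('cup',369,264),S6('post',203,250),S6('e1',453,438),S6('hub',478,343),
 C6('t3',139,120),C6('t1',502,393),C6('cup',317,343),C6('post',203,530),C6('e1',580,272),C6('e2',392,137),C6('hub',432,250)]
def res(p,full=False):
    r=[]
    for obs,ro in((obs1,p[3]),(obs2,p[4])):
        m=model([p[0],p[1],p[2],ro]);m["hub"]=[p[0],p[1],p[5]]
        for f,n,u,v in obs:
            a,b=proj(f,m[n]);o=p[6:8] if 'side' in f else p[8:10]
            r+=[a[0]+o[0]-u,b[0]+o[1]-v]
    if full:return np.array(r).reshape(-1,2)
    return np.r_[r,np.array(p[6:10])/1.5]
if __name__=="__main__":
    s=least_squares(res,[580,-97,-.07,-1.5,-.1,175,0,0,0,0],loss="soft_l1")
    p=s.x;cov=np.linalg.inv(s.jac.T@s.jac)*.5
    print(p.round(2),np.rad2deg(p[2:5]).round(2),"sd",np.rad2deg(np.sqrt(np.diag(cov))[2:5]).round(2))
    for o,x in zip(obs1+obs2,res(p,True)):print(o[:2],x.round(1))
    def c(x,y):return back("scene6.npz",160+(x+.5)/k-.5-p[8],200+(y+.5)/k-.5-p[9],ZZ)
    for ZZ in(0,20,40):
        A,B=c(157,404),c(320,515);d=(B-A)[:2];print(ZZ,"end edge perp angle",np.degrees(np.arctan2(-d[0],d[1])),np.hypot(*d), A,B)
        A,B=c(135,385),c(250,215);d=(A-B)[:2];print("left wall",np.degrees(np.arctan2(d[1],d[0])))
        A,B=c(320,515),c(466,280);d=(A-B)[:2];print("right wall",np.degrees(np.arctan2(d[1],d[0])))
E
python3 fit6.py
```

```text
[ 5.7997e+02 -9.8650e+01 -7.0000e-02 -1.5000e+00 -1.1000e-01  1.7584e+02
 -3.6000e-01  1.2000e+00  1.0000e-02  4.0000e-01] [ -4.06 -85.66  -6.29] sd [0.78 0.92 0.91]
('side1.npz', 't1') [ 0.2 -0.9]
('side1.npz', 't3') [ 0.9 -0.1]
('side1.npz', 't2') [-0.5  2.2]
('side1.npz', 'cup') [0.3 0.1]
('side1.npz', 'post') [-0.7 -0.6]
('side1.npz', 'e1') [-0.1  0.2]
('side1.npz', 'e2') [ 0.4 -0.3]
('side1.npz', 'hub') [0.2 0.1]
('scene1.npz', 't1') [0.1 0.2]
('scene1.npz', 't2') [-0.3 -0.2]
('scene1.npz', 'cup') [ 0.  -2.3]
('scene1.npz', 'post') [-1.2  1.6]
('scene1.npz', 'e2') [-0.  -0.4]
('scene1.npz', 'e1') [ 0.5 -0.3]
('side6.npz', 't1') [-1.4  1.2]
('side6.npz', 't3') [0. 2.]
('side6.npz', 'cup') [ 0.2 -1.6]
('side6.npz', 'post') [-1.  -0.4]
('side6.npz', 'e1') [ 0.5 -0.5]
('side6.npz', 'hub') [ 0.6 -0.2]
('scene6.npz', 't3') [-0.1  0.1]
('scene6.npz', 't1') [0.4 0.4]
('scene6.npz', 'cup') [-0.  -1.9]
('scene6.npz', 'post') [-1.2  2.2]
('scene6.npz', 'e1') [1.2 0.4]
('scene6.npz', 'e2') [-0.1 -0.6]
('scene6.npz', 'hub') [0.3 0.2]
0 end edge perp angle -3.914255229387626 82.82228493404033 [ 760.4771959  -161.05232193    0.        ] [766.13093603 -78.42323441   0.        ]
left wall 4.216652327271699
right wall 4.174309497840064
20 end edge perp angle -3.9142552293877184 81.11155081400452 [ 765.75360408 -151.90726952   20.        ] [771.29056349 -70.98492554  20.        ]
left wall 4.216652327271673
right wall 4.174309497840024
40 end edge perp angle -3.914255229387653 79.40081669396864 [ 771.03001226 -142.76221711   40.        ] [776.45019095 -63.54661666  40.        ]
left wall 4.216652327271684
right wall 4.174309497840052
```

Joint fit: pointer −4.1° (chute end edge gives −3.9°), rotor now about −6.3°. Pushing 4.5° more, then backing off straight and going up for a view from above.

Emit:
{"name": "step_arm", "arguments": {"deltas": [[[0, 0, -1], [0.03, -0.18, 0], 1], [[0, 0, -1], [0.03, -0.18, 0], 1], [[0, 0, -1], [0.03, -0.18, 0], 1], [[0, 0, -1], [0.03, -0.18, 0], 1], [[0, 0, -0.5], [0.01, -0.09, 0], 1], [[0, 0, 0], [0, 0, 0], 1], [[0, 0, 0], [0, 0, 0], 1]]}}

```text
time: 10.98
ee_pos: [482.2, -68.3, 222.5]
orientation: [0.048, 0.999, -0.0, -0.0]
ft_force: [0.3, 1.9, -0.0]
grip_width: 0.2
```

```bash
python3 st.py
```

```text
10.975 [482.2 -68.3 222.5] toolframe rel axis [ 100.4   18.9 -222.5] yaw of tool x 174.49 tilt [-0. -0. -1.] q [ 0.35  0.42 -0.37  1.96  0.21  0.8   1.33] [ 0.3  1.9 -0. ]
```

Emit:
{"name": "step_arm", "arguments": {"deltas": [[[0, 0, 0], [0, 0.4, 0], 1], [[0, 0, 0], [0, 0.8, 0], 1], [[0, 0, 0], [0, 0.4, -2], 1], [[0, 0, 0], [0, 0, -4], 1], [[0, 0, 0], [0, 0, -5], 1], [[0, 0, 0], [0, 0, -5], 1], [[0, 0, 0], [0, 0, -4], 1], [[0, 0, 0], [-5, 1, 0], 1], [[0, 0, 0], [-6, 1, 0], 1], [[0, 0, 0], [-6, 1, 0], 1], [[0, 0, 0], [-3, 1, 0], 1], [[0, 0, 0], [0, 0, 0], 1], [[0, 0, 0], [0, 0, 0], 1]]}}

```text
time: 12.6
ee_pos: [686.1, -31.2, 422.5]
orientation: [0.048, 0.999, -0.0, -0.0]
ft_force: [-0.2, 0.2, -0.2]
grip_width: 0.5
```

```bash
python3 st.py;python3 -c "
from h import *
snap('7')
crop('pics/side7.png','pics/sd7.png',240,125,360,215)
"
```

```text
12.6 [686.1 -31.2 422.5] toolframe rel axis [ -98.8   75.3 -422.5] yaw of tool x 174.52 tilt [-0.001 -0.    -1.   ] q [ 0.19  0.6  -0.4   1.06  0.22  1.52  1.33] [-0.2  0.2 -0.2]
scale 6.666666666666667
```

View pics/wrist7.png

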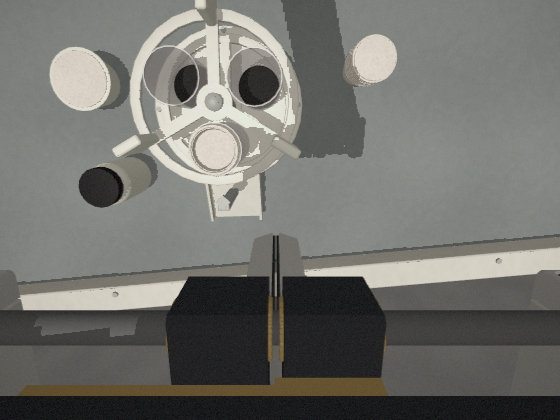

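View pics/sd7.png

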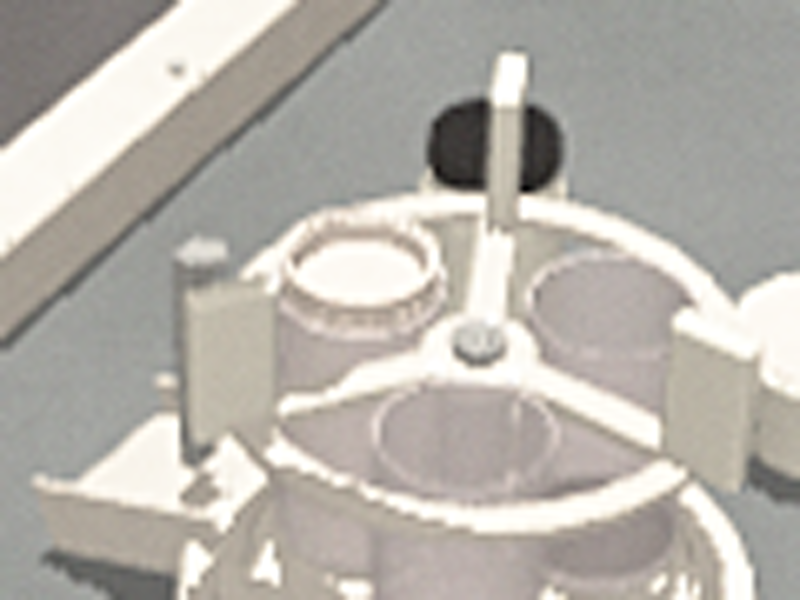

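An unobstructed view from above: hub at wrist (214,101), cups at (215,147), tabs at (205,5), (127,146) and (287,147), chute at (236,200). Enlarging it.

```bash
python3 -c "
from h import *
crop('pics/wrist7.png','pics/w7.png',110,0,310,150)
crop('pics/wrist7.png','pics/w7b.png',170,120,290,210+15)
"
```

```text
scale 4.0
scale 5.714285714285714
```

View pics/w7.png

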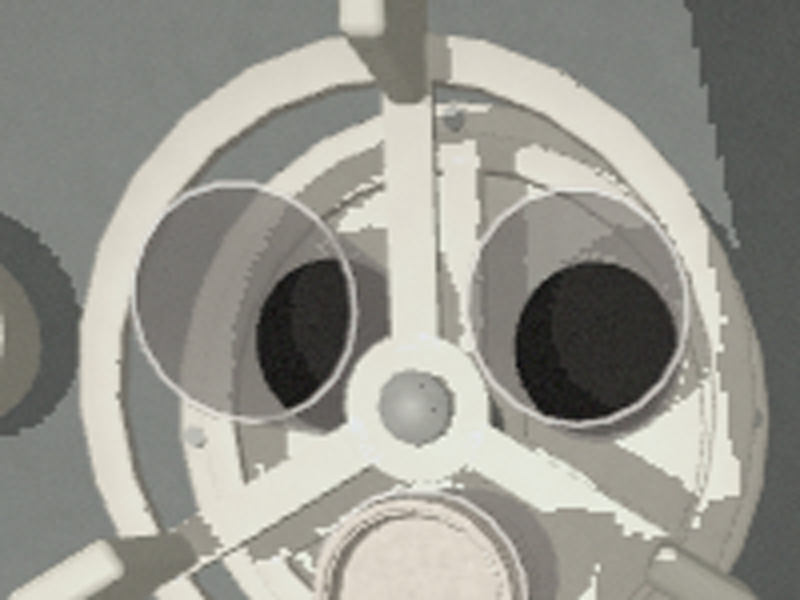

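View pics/w7b.png

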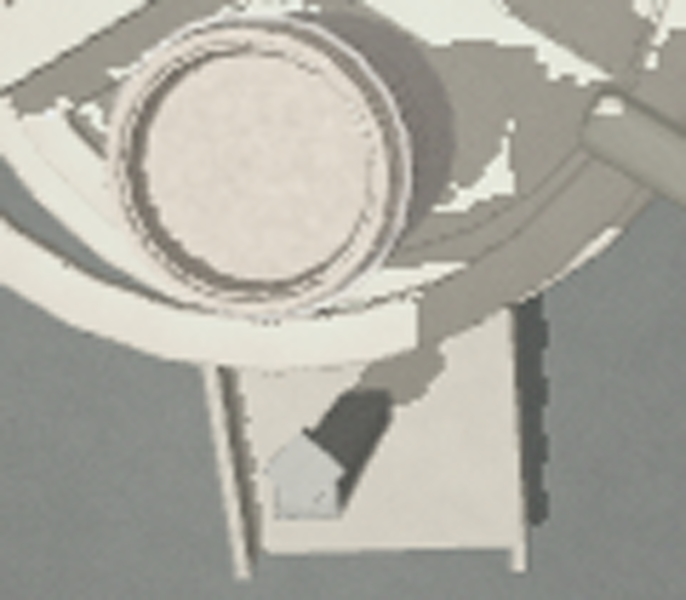

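```bash
cat > w.py <<'E'
from h import *
F="wrist7.npz"
A=lambda x,y,z:back(F,110+(x+.5)/4-.5,0+(y+.5)/4-.5,z)
B=lambda x,y,z:back(F,170+(x+.5)/5.7143-.5,120+(y+.5)/5.7143-.5,z)
ang=lambda d:np.degrees(np.arctan2(d[1],d[0])).round(2)
e1,e2=A(580,307,176),A(244.5,301.5,176);d=(e1-e2)[:2];print("e1-e2 dist (98.7)",np.hypot(*d),"f from empties",ang([d[1],-d[0]]))
f=np.array([d[1],-d[0]])/np.hypot(*d);c=(e1+e2)[:2]/2+28.5*f;print("axis",c)
print("diam e1",(A(690,307,176)-A(470,307,176))[:2],"hub@176",A(417,407,176))
for n,P in(("tip",B(305,433,161)),("base mid",B(307.5,517,161)),("mid",B(307,485,161))):
    v=P[:2]-c;print("post",n,P,np.hypot(*v),ang(v))
b=B(340,516,161)-B(275,518,161);print("post base edge perp",ang([b[1],-b[0]]),np.hypot(*b[:2]))
b=B(512,546,20)-B(258,553,20);print("chute end perp",ang([b[1],-b[0]]),np.hypot(*b[:2]))
b=(B(519,572,15)+B(242,578,15))[:2]/2-c;print("chute end mid",ang(b),np.hypot(*b))
for x in(256,260,268):
  v=B(x,166,176)[:2]-c;print("full mouth",x,np.hypot(*v),ang(v))
v=B(255,163,189)[:2]-c;print("cup",np.hypot(*v),ang(v))
v=A(65,571,228)[:2]-c;print("t3",np.hypot(*v),ang(v)-300+360)
E
python3 w.py
```

```text
e1-e2 dist (98.7) 99.19846418483331 f from empties -6.43
axis [582.15514127 -96.17313794]
diam e1 [ 6.30194079 64.82042121] hub@176 [582.65103188 -95.80781141 176.        ]
post tip [ 702.02488944 -103.75799627  161.        ] 120.10947757352146 -3.62
post base mid [ 722.42602225 -105.99485233  161.        ] 140.61431693028587 -4.01
post mid [ 714.60699165 -105.02955622  161.        ] 132.74761322283518 -3.83
post base edge perp -3.73 15.523697512692554
chute end perp -3.91 81.40816826547542
chute end mid -4.98 200.26249096378243
full mouth 256 56.783653345886265 -7.25
full mouth 260 56.76456544931878 -6.36
full mouth 268 56.76688942442209 -4.6
cup 55.11951129988968 -4.94
t3 98.87947012988985 -7.840000000000032
```

```bash
cat > ovw.py <<'E'
from h import *
import sys
def ov(F,src,dst,c,f,b,k):
  im=cv2.imread(src);im=cv2.resize(im[b[1]:b[3],b[0]:b[2]],None,fx=k,fy=k,interpolation=cv2.INTER_CUBIC)
  def dr(P,col):
    u,v=proj(F,np.array(P));u=(u+.5-b[0])*k-.5;v=(v+.5-b[1])*k-.5
    cv2.polylines(im,[(np.stack([u,v],1)*16).round().astype(int)],False,col,1,cv2.LINE_AA,4)
  t=np.linspace(0,2*np.pi,90);c=np.array(c)
  f=np.deg2rad(f)
  dr([[c[0]+104*np.cos(a),c[1]+104*np.sin(a),170] for a in t],(0,0,255))
  for j in range(3):
    a=f+j*2*np.pi/3; dr([[c[0]+57*np.cos(a)+34*np.cos(q),c[1]+57*np.sin(a)+34*np.sin(q),176] for q in t],(255,0,0))
    a+=np.pi/3;e=np.array([np.cos(a),np.sin(a)]);g=np.array([-e[1],e[0]])
    for z in(228,):dr([[*(c+e*x+g*y),z] for x,y in((84,-6),(118,-6),(118,6),(84,6),(84,-6))],(0,160,0))
  cv2.imwrite(dst,im)
if __name__=="__main__":
  ov("wrist7.npz","pics/wrist7.png","pics/ovw7.png",(582.2,-96.2),-6.0,(105,0,305,180),3.33*1.0)
  ov("wrist7.npz","pics/wrist7.png","pics/ovw7b.png",(582.2,-96.2),-3.85,(105,0,305,180),3.33*1.0)
E
python3 ovw.py
```

```text
(no output)
```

View pics/ovw7.png

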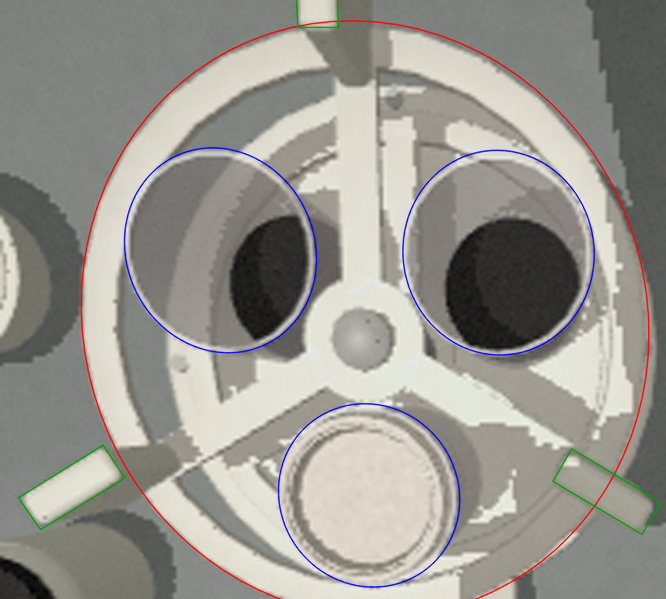

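View pics/ovw7b.png

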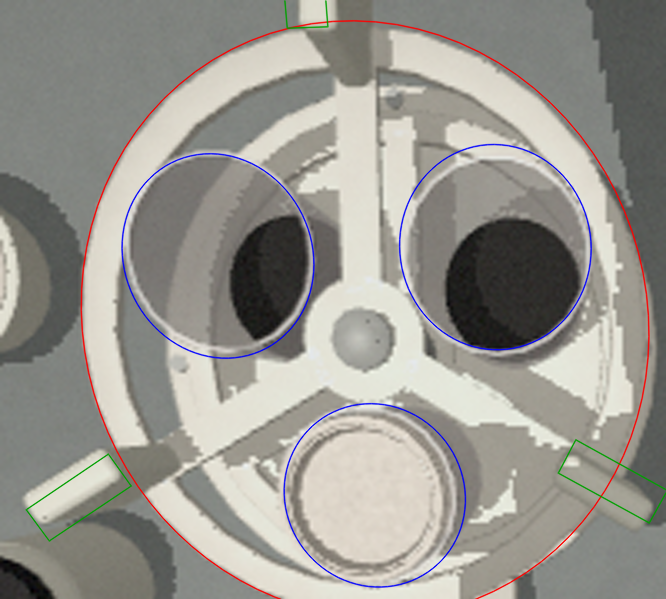

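With the full tube at -6.0° to -6.4° the overlay matches the tube mouths and tabs. The pointer is at -3.85° by post, post base edge and chute edge. About 2.3° remains. Retracing to the same contact pose.

Emit:
{"name": "step_arm", "arguments": {"deltas": [[[0, 0, 0], [3, -1, 0], 1], [[0, 0, 0], [6, -1, 0], 1], [[0, 0, 0], [6, -1, 0], 1], [[0, 0, 0], [5, -1, 0], 1], [[0, 0, 0], [0, 0, 4], 1], [[0, 0, 0], [0, 0, 5], 1], [[0, 0, 0], [0, 0, 5], 1], [[0, 0, 0], [0, 0, 4], 1], [[0, 0, 0], [0, 0, 2], 1], [[0, 0, 0], [0, -0.4, 0], 1], [[0, 0, 0], [0, -0.4, 0], 1], [[0, 0, 0], [0, -0.4, 0], 1], [[0, 0, 0], [0, -0.2, 0], 1], [[0, 0, 0], [0, 0, 0], 1], [[0, 0, 0], [0, 0, 0], 1]]}}

```text
time: 14.62
ee_pos: [482.5, -65.9, 222.6]
orientation: [0.048, 0.999, 0.0, 0.0]
ft_force: [0.6, 0.4, 0.3]
grip_width: 0.5
```

```bash
python3 st.py
```

```text
14.625 [482.5 -65.9 222.6] toolframe rel axis [ 100.3   21.4 -222.6] yaw of tool x 174.51 tilt [ 0.  0. -1.] q [ 0.36  0.43 -0.4   1.96  0.22  0.8   1.32] [0.6 0.4 0.3]
```

Emit:
{"name": "step_arm", "arguments": {"deltas": [[[0, 0, 0], [0, -0.15, 0], 1], [[0, 0, -0.6], [0.02, -0.15, 0], 1], [[0, 0, -0.6], [0.02, -0.13, 0], 1], [[0, 0, -0.6], [0.02, -0.11, 0], 1], [[0, 0, -0.5], [0.01, -0.11, 0], 1], [[0, 0, 0], [0, 0, 0], 1], [[0, 0, 0], [0, 0, 0], 1]]}}

```text
time: 15.5
ee_pos: [481.1, -72.6, 222.4]
orientation: [0.028, 1.0, -0.0, -0.0]
ft_force: [0.9, 2.6, -0.3]
grip_width: 0.8
```

```bash
python3 st.py
```

```text
15.5 [481.1 -72.6 222.4] toolframe rel axis [ 100.4   18.6 -222.4] yaw of tool x 176.79 tilt [-0. -0. -1.] q [ 0.39  0.43 -0.41  1.96  0.23  0.8   1.36] [ 0.9  2.6 -0.3]
```

Contact force 2.6 N, pose as planned. Backing off and looking again from above.

Emit:
{"name": "step_arm", "arguments": {"deltas": [[[0, 0, 0], [0, 0.4, 0], 1], [[0, 0, 0], [0, 0.8, 0], 1], [[0, 0, 0], [0, 0.4, -2], 1], [[0, 0, 0], [0, 0, -4], 1], [[0, 0, 0], [0, 0, -5], 1], [[0, 0, 0], [0, 0, -5], 1], [[0, 0, 0], [0, 0, -4], 1], [[0, 0, 0], [-5, 1, 0], 1], [[0, 0, 0], [-6, 1, 0], 1], [[0, 0, 0], [-6, 1, 0], 1], [[0, 0, 0], [-3, 1, 0], 1], [[0, 0, 0], [0, 0, 0], 1], [[0, 0, 0], [0, 0, 0], 1]]}}

```text
time: 17.12
ee_pos: [683.3, -27.6, 422.3]
orientation: [0.028, 1.0, -0.0, -0.0]
ft_force: [-0.5, -0.5, 0.4]
grip_width: 0.4
```

```bash
python3 st.py;python3 -c "
from h import *
snap('8')
crop('pics/wrist8.png','pics/w8.png',110,0,310,150)
crop('pics/wrist8.png','pics/w8b.png',170,120,290,225)
crop('pics/scene8.png','pics/sc8.png',130,120,370,300)
"
```

```text
17.125 [683.3 -27.6 422.3] toolframe rel axis [ -98.6   74.6 -422.5] yaw of tool x 176.82 tilt [-0.001 -0.    -1.   ] q [ 0.21  0.6  -0.44  1.07  0.24  1.52  1.34] [-0.5 -0.5  0.4]
scale 4.0
scale 5.714285714285714
scale 3.3333333333333335
```

View pics/w8.png

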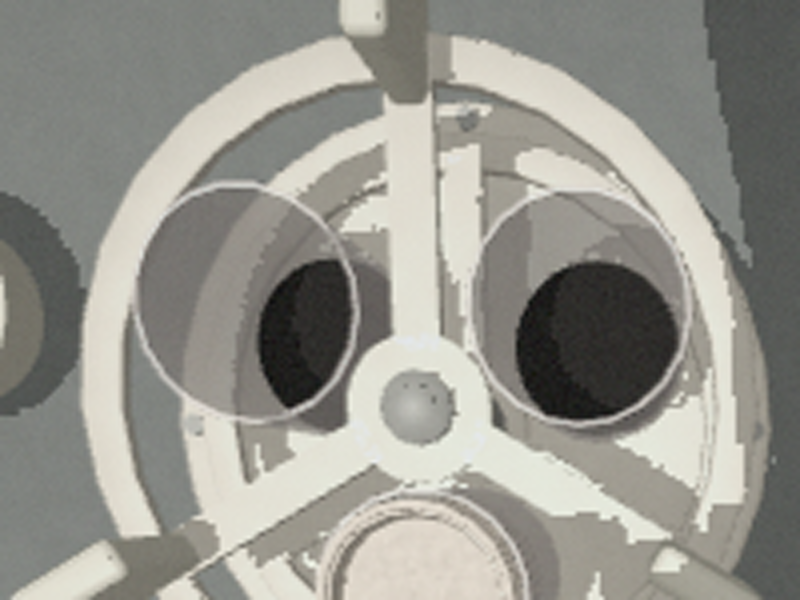

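View pics/w8b.png

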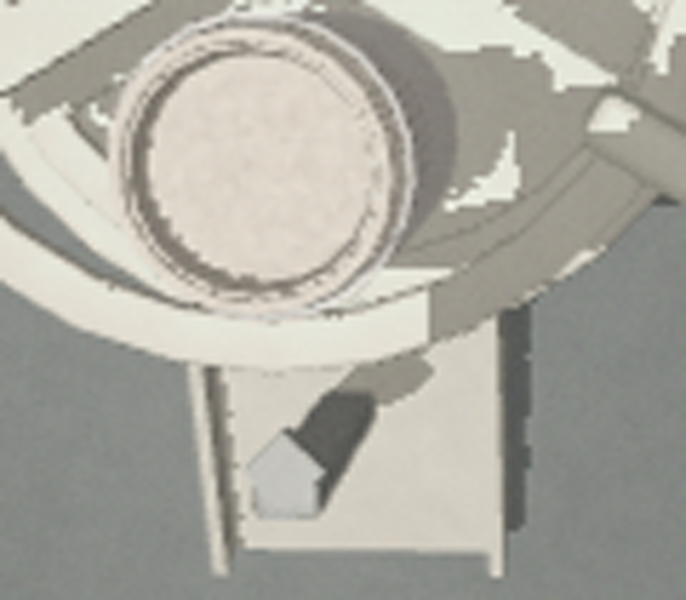

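View pics/sc8.png

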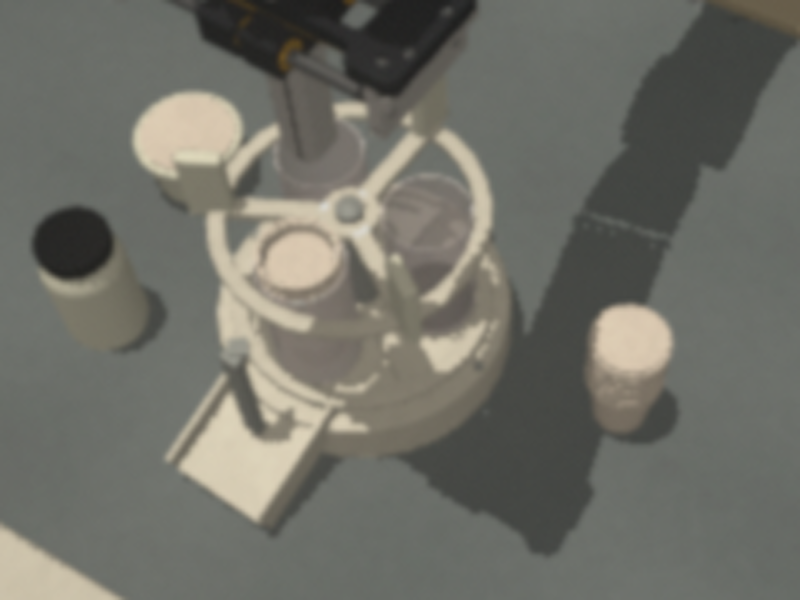

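```bash
python3 - <<'E'
import re
s=open('w.py').read().replace('wrist7','wrist8')
s=s.replace("A(580,307,176),A(244.5,301.5,176)","A(580.5,307,176),A(246,301.5,176)")
s=s.replace("B(305,433","B(288,430").replace("B(307.5,517","B(286.5,517").replace("B(307,485","B(287,482").replace("B(340,516,161)-B(275,518,161)","B(320,517,161)-B(252,517,161)")
s=s.replace("B(512,546,20)-B(258,553,20)","B(490,550,20)-B(238,549.5,20)").replace("B(519,572,15)+B(242,578,15)","B(496,576,15)+B(220,576,15)")
open('w8.py','w').write(s)
E
python3 w8.py
python3 -c "
from ovw import *
for f in (-3.9,):
  ov('wrist8.npz','pics/wrist8.png','pics/ovw8.png',(582.2,-96.2),f,(105,0,305,180),3.33)
"
```

```text
e1-e2 dist (98.7) 98.89663762977726 f from empties -4.14
axis [582.11160237 -96.41838852]
diam e1 [ 3.70460136 65.01383638] hub@176 [582.5733784  -96.32522813 176.        ]
post tip [ 701.20470397 -103.41807003  161.        ] 119.29862693642231 -3.36
post base mid [ 722.33961281 -105.90904442  161.        ] 140.5488081071548 -3.87
post mid [ 713.77274201 -104.92400806  161.        ] 131.93559510052694 -3.7
post base edge perp -3.26 16.20901742961715
chute end perp -3.38 80.65415060373753
chute end mid -4.86 200.6272091231185
full mouth 256 56.78439470276423 -5.25
full mouth 260 56.760808628959694 -4.36
full mouth 268 56.75412825561026 -2.6
cup 55.109995664658754 -2.95
t3 99.12411986862622 -5.6200000000000045
```

View pics/ovw8.png

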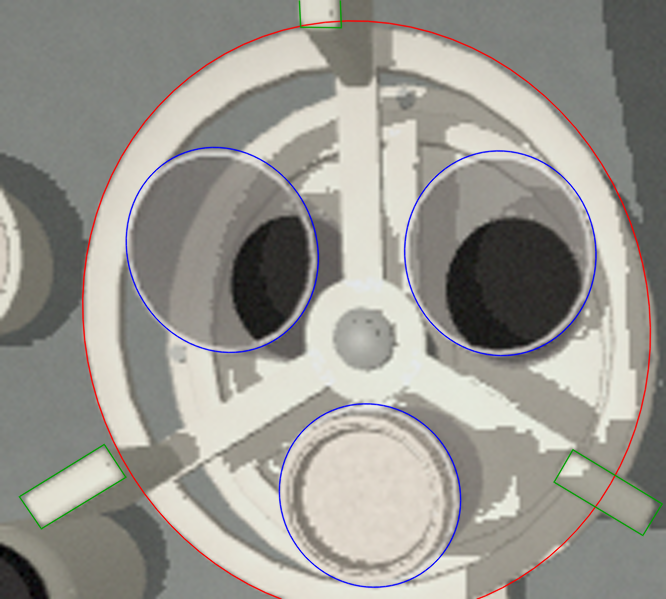

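The tubes now read −4.1° against a pointer at −3.4° to −4.0°, so the turret is about 0.5° short. There is plenty of time, so one tiny last nudge of about 0.5°.

Emit:
{"name": "step_arm", "arguments": {"deltas": [[[0, 0, 0], [3, -1, 0], 1], [[0, 0, 0], [6, -1, 0], 1], [[0, 0, 0], [6, -1, 0], 1], [[0, 0, 0], [5, -1, 0], 1], [[0, 0, 0], [0, 0, 4], 1], [[0, 0, 0], [0, 0, 5], 1], [[0, 0, 0], [0, 0, 5], 1], [[0, 0, 0], [0, 0, 4], 1], [[0, 0, 0], [0, 0, 2], 1], [[0, 0, 0], [0, -0.4, 0], 1], [[0, 0, 0], [0, -0.4, 0], 1], [[0, 0, 0], [0, -0.4, 0], 1], [[0, 0, 0], [0, -0.2, 0], 1], [[0, 0, 0], [0, 0, 0], 1], [[0, 0, 0], [0, 0, 0], 1]]}}

```text
time: 19.15
ee_pos: [481.3, -70.4, 222.6]
orientation: [0.028, 1.0, 0.0, 0.0]
ft_force: [0.1, 0.6, -0.7]
grip_width: 0.6
```

```bash
python3 st.py
```

```text
19.15 [481.3 -70.4 222.6] toolframe rel axis [ 100.2   20.9 -222.6] yaw of tool x 176.8 tilt [ 0.  0. -1.] q [ 0.4   0.43 -0.43  1.96  0.25  0.8   1.34] [ 0.1  0.6 -0.7]
```

Emit:
{"name": "step_arm", "arguments": {"deltas": [[[0, 0, -0.5], [0, -0.1, 0], 1], [[0, 0, 0], [0, -0.1, 0], 1], [[0, 0, 0], [0, -0.06, 0], 1], [[0, 0, 0], [0, -0.06, 0], 1], [[0, 0, 0], [0, 0, 0], 1], [[0, 0, 0], [0, 0, 0], 1]]}}

```text
time: 19.9
ee_pos: [481.1, -73.5, 222.4]
orientation: [0.023, 1.0, 0.0, -0.0]
ft_force: [-0.5, 2.7, 0.5]
grip_width: 0.3
```

```bash
python3 st.py
```

```text
19.9 [481.1 -73.5 222.4] toolframe rel axis [ 100.2   18.7 -222.4] yaw of tool x 177.31 tilt [-0.  0. -1.] q [ 0.41  0.43 -0.44  1.96  0.25  0.8   1.36] [-0.5  2.7  0.5]
```

Emit:
{"name": "step_arm", "arguments": {"deltas": [[[0, 0, 0], [0, 0.4, 0], 1], [[0, 0, 0], [0, 0.8, 0], 1], [[0, 0, 0], [0, 0.4, -2], 1], [[0, 0, 0], [0, 0, -4], 1], [[0, 0, 0], [0, 0, -5], 1], [[0, 0, 0], [0, 0, -5], 1], [[0, 0, 0], [0, 0, -4], 1], [[0, 0, 0], [-5, 1, 0], 1], [[0, 0, 0], [-6, 1, 0], 1], [[0, 0, 0], [-6, 1, 0], 1], [[0, 0, 0], [-3, 1, 0], 1], [[0, 0, 0], [0, 0, 0], 1], [[0, 0, 0], [0, 0, 0], 1]]}}

```text
time: 21.52
ee_pos: [682.9, -27.1, 422.4]
orientation: [0.023, 1.0, -0.0, -0.0]
ft_force: [-0.2, -0.1, 0.1]
grip_width: 0.4
```

```bash
python3 st.py;python3 -c "
from h import *
snap('9')
crop('pics/wrist9.png','pics/w9.png',110,0,310,150)
crop('pics/wrist9.png','pics/w9b.png',170,120,290,225)
"
```

```text
21.525 [682.9 -27.1 422.4] toolframe rel axis [ -98.9   74.2 -422.5] yaw of tool x 177.32 tilt [-0.001 -0.001 -1.   ] q [ 0.22  0.6  -0.47  1.07  0.26  1.53  1.34] [-0.2 -0.1  0.1]
scale 4.0
scale 5.714285714285714
```

View pics/w9.png

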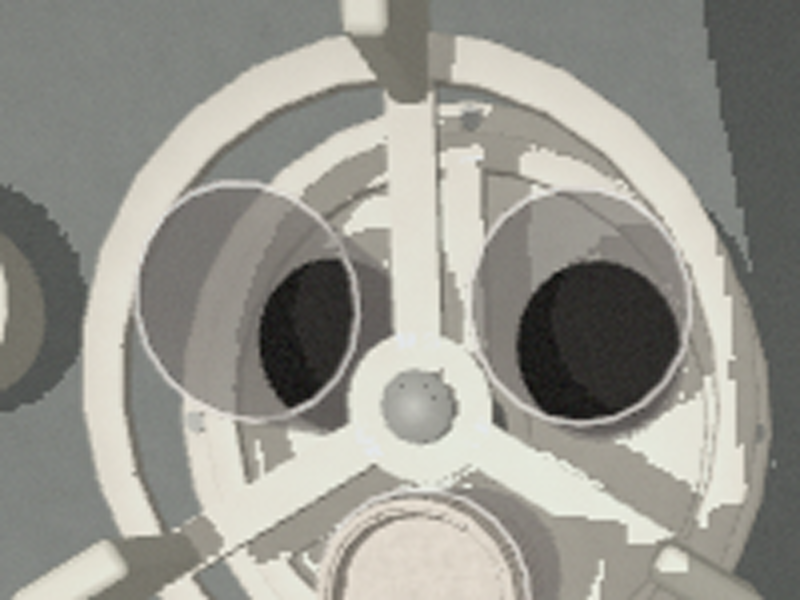

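View pics/w9b.png

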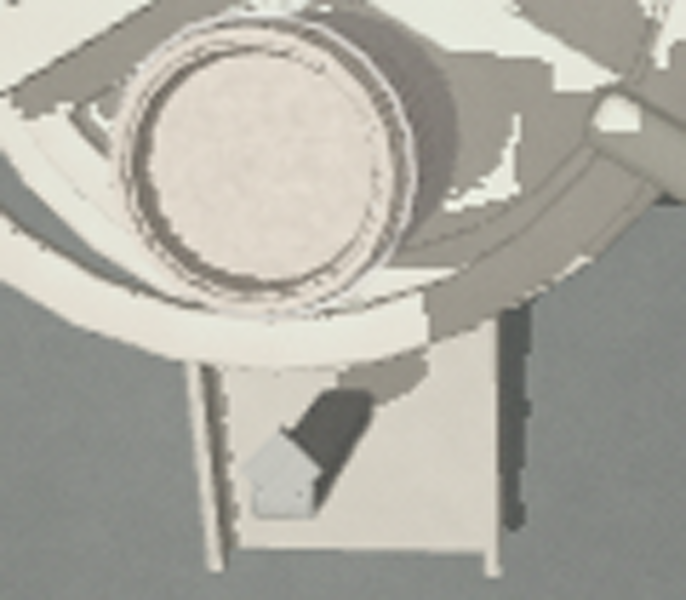

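View pics/side9.png

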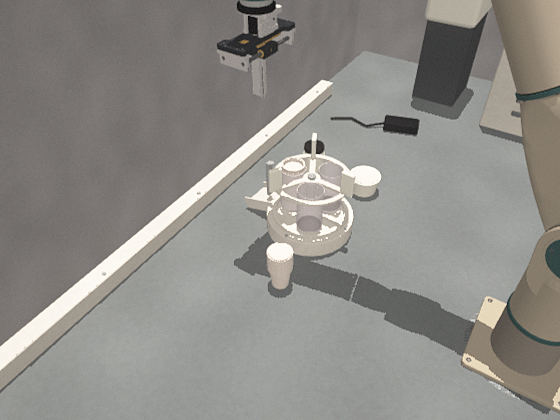

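The latest views show the robot clear of everything, the bystanders where they were, and the full tube in line with the pointer (tubes at about −3.6°, pointer at about −3.7°). Handing in.

```bash
python3 -c "
from plant import arm
print(arm.finish_job(),arm.observe()['time'])"
```

```text
the job is handed in; nothing more can be done
the job is handed in; nothing more can be done
```

I pushed the turret about 86° anticlockwise by tab2 alone, using the outside of the shut fingers. I then made two small corrections, backed off and handed the job in at about 22 s. The force readings I took during the pushes were 2 to 3 N.

- **Alignment:** I put the full tube at about −3.6°. That is the previous measured −4.1° plus the 0.5° last push; I did not refit the final picture. The pointer is at about −3.7°, with its readings from the post and chute edges spread over −3.3° to −4.0°. The remaining error should be within about 0.5°.
- **Checks that disagreed:** The midpoint of the chute's end read −4.9°, but I had to guess its height, so I left it out. Single readings on the cup rim, the full tube's mouth and tab3 scattered by 1 to 2°. I relied on the line between the two empty tubes, with the overlay on the previous picture agreeing.
- **Surroundings:** In the last pictures the spare cups, tub and canister look unmoved, and the arm is well clear of the turret.

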